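# Tip two lens cartons, find the stamped one, push it to the dispatch line

## Robot

A 7-joint arm with a two-finger parallel gripper is mounted at the origin on a cart in front of the work surface, level with it; the furniture and walls round the work are solid. World frame = base frame: x ahead of the robot, y to its left, z up, the work surface at z = 0. Lengths are in m, angles in rad, forces in N, time in s.
With the tool pointing down it reaches from about 0.425 to 0.875 m from the base axis. Payload 4.7 kg.
Tool frame: the origin (TCP) lies between the finger pads; the fingertips stand 14 mm ahead of it and the grasp point (between the pads) lies 5 mm behind it; z points along the fingers, y is the line along which they close (so a half turn about z gives the same grasp; the last joint's range is limited). The gripper opens to 87 mm and grips with 3 to 60 N. Pads are 19 mm wide; open, the fingers measure 117 mm over their backs; the gripper's body (75 mm by 190 mm) begins 51 mm behind the grasp point.
Start: joints at [0.014, 0.321, -0.07, 1.45, 0.023, 1.371, -0.057], TCP at [0.65, -0, 0.237] pointing down, gripper open.
Joint ranges: [-2.86, 2.86], [-0.3, 2.09], [-1.38, 1.24], [0.06, 2.45], [-1.56, 4.7], [0.09, 2.05], [-2.69, 2.69]. Speed limits (rad/s): [2.57, 2.57, 3.14, 3.14, 3.14, 3.14, 3.14].

## Interface

Orientations are given as a rotation vector (axis times angle).
In Python, from bench import get_state, get_image, camera_params, close_job gives the robot as it stands. The module is installed in compiled form; this text tells all that it offers.
- The arm moves only by the tool arm_command, never from a script. Its argument "motion" is a list of rows, each a list of 5 numbers: the finger opening in mm, from 0 to 87, then the shift along the tool's x, y, z in mm, then the turn about the tool's z in degrees. In form: [[gripper, x, y, z, spin], ...]. A call has 1 to 5 rows; each row is the pose to reach, as a shift and turn from the pose commanded when the call began, along the tool's axes at that moment; what a row does not reach only later rows make up. A row lasts 1/12 s, in which the tool goes at most 41.7 mm and 7.16 degrees, less where a joint would pass 70% of its speed; a pose out of reach is approached as far as the arm can. A call with a gripper value outside its range is refused whole. The fingers move at their own pace and stop on an object; "newtons" is the grip in N (left out, the last holds). Time passes only in rows, so rows that repeat a pose let the fingers close. It gives the time, the measured TCP pose, the force, the opening and the grip force at its end, in the units of the state.
- get_state(): the state, without advancing time (a new reading comes with each control period).
- get_image(name): name is "scene" or "side" or "wrist"; returns (picture, depth): 480x640x3 uint8, red, green, blue; 480x640 float32, m along the optical axis (not along the pixel's ray), 0 where there is no reading.
- camera_params(name): a dict with "intrinsics" (3x3 intrinsics, pixels), "extrinsics" (4x4, takes a point from camera to world coordinates). Camera axes: x right, y down, z forward; pixel columns grow to the right and rows downward; lengths in m; the calibration is good to about 2 mm. A picture is of the moment at which its call begins: read the wrist's pose just before it. camera_params takes no time and is no camera call; for the wrist camera it gives the pose at the moment of the call.
- close_job(): hands the job in; it is judged then, once.
The state is a dict: "time": time; "joint_positions": joint angles; "qd": joint speeds; "joint_torque": joint torques, N m; "position": TCP position; "tool_rot": TCP orientation; "ft_force": force on the tool from outside, world axes, zero at the start; "torque": the same for the moment, N m; "grip_width": opening from 0.0 (shut) to 1.0 (fully open); "grip_force": force on a finger pad.
Only numpy, scipy, OpenCV 4.12 (cv2) and the standard library are available. Lean on these libraries where they do the work, as an engineer would, in place of code of your own. Each camera call takes 0.05 s, during which the arm holds its last target. There are 200 camera calls.

## Task

One of the two equal lens cartons standing on the desk is stamped on its underside. Using the fingers only to push, never to lift, tip first the left carton and then the right one over backwards, away from the robot, so that each lies on its far side and shows its underside; then push the stamped carton, lying as it is, straight ahead and stop when the edge of its top end lies on the dispatch line, the grey tape across the desk, neither short of the tape nor past it. Leave the other carton short of the line and do not disturb the small things standing round about.

Things in the scene. Friction and masses are not known exactly. Their poses are not given: they have to be found in the camera images.
- carton_a: one of two equal upright folding cartons, 50 (own x, depth) x 60 (own y, width) x 120 mm (own z, height), about 50 g; origin at the centre of its underside, z up while it stands, +x towards its far side, away from the robot; starts standing, turned up to 0.3 rad; only one of the two has a stamp underneath
- carton_b: one of two equal upright folding cartons, 50 (own x, depth) x 60 (own y, width) x 120 mm (own z, height), about 50 g; origin at the centre of its underside, z up while it stands, +x towards its far side, away from the robot; starts standing, turned up to 0.3 rad; only one of the two has a stamp underneath
- carton_a_foot (a point): centre of carton_a's underside (50 x 60 mm). Obstacles, fixed: a closed flat wooden case, 42 mm high, lies between the robot and the left carton (x 0.195 to 0.495, y -0.114 to 0.246 m): about 60 mm of free desk are left between it and the foot of the tipped left carton; a 0.18 m high drawer cabinet stands right of the work (x over 0.55, y under -0.40 m)
- carton_b_foot (a point): centre of carton_b's underside (50 x 60 mm). Obstacles, fixed: a closed flat wooden case, 42 mm high, lies between the robot and the left carton (x 0.195 to 0.495, y -0.114 to 0.246 m): about 60 mm of free desk are left between it and the foot of the tipped left carton; a 0.18 m high drawer cabinet stands right of the work (x over 0.55, y under -0.40 m)
- carton_a_mid (a point): centre of carton_a's volume, 60 mm from either end. Pushed along its +x at 100 mm height on its near face, the carton pivots on its far bottom edge with little sliding, passes its balance at about 0.4 rad (push point gone about 45 mm) and falls on its far side
- carton_b_mid (a point): centre of carton_b's volume, 60 mm from either end. Pushed along its +x at 100 mm height on its near face, the carton pivots on its far bottom edge with little sliding, passes its balance at about 0.4 rad (push point gone about 45 mm) and falls on its far side
- carton_a_top (a point): centre of carton_a's top end, 120 mm from its underside; once tipped, the carton lies 50 mm high with this end away from the robot, own x pointing down, underside facing the robot
- carton_b_top (a point): centre of carton_b's top end, 120 mm from its underside; once tipped, the carton lies 50 mm high with this end away from the robot, own x pointing down, underside facing the robot
- stamp (a point): centre of the stamp, a black ring of 44 mm with a cross in it, printed flat in the middle of the underside of one of the two cartons (so it coincides with that carton's foot point); it is visible only when that carton has been tipped
- dispatch_line: flat grey tape with black edges stuck to the desk, 30 mm wide (own x, pointing away from the robot), 540 mm long (own y), no height; origin in its middle; it runs across the desk beyond both cartons, turned up to 0.13 rad
- drops: bystander: small eye drop bottle, 25 mm across, 65 mm tall, standing; origin at its underside
- contact_case: bystander: contact lens case with two caps, 28 x 62 x 16 mm, lying; origin at its underside
- torch: bystander: white pen torch, 137 mm long (own y), 15 mm thick, lying; origin at its underside
Mind the look-alikes: they are no part of the job. What is shaped like the carton_b but green, purple or red is not meant.

How it is judged:
By the outcome, as a careful person would: the job done as asked, in the order asked, and still so for the second after the job is handed in, with the robot touching nothing.
It also fails if it takes over 56 s, if anything falls off the work surface, if the arm or the gripper's body presses on something with over 40 N, if the wrist force passes 120 N, or if a joint passes its speed limit or range.

## Working session

There is one attempt and no reset: what is moved stays moved. The work goes in short steps, Python scripts to look and compute and a tool call to move; the robot and the scene stay as the last step left them, time stands still between calls to the robot, and variables do not carry over. Pictures are saved under pics/ and viewed, at most 10 in all, crops included, and the job is handed in when it is done.

Besides the shell and the picture viewer there is one more tool, called as name(argument=value, ...) on one line, values as JSON. arm_command: Moves the arm, as the interface text tells. Its arguments: {"type":"object","properties":{"motion":{"type":"array"},"newtons":{"type":"number"}},"required":["motion"]}

```bash
mkdir -p pics
cat > h.py <<'E'
import numpy as np, cv2
from bench import *
def snap(n,f=None):
    P=camera_params(n); im,d=get_image(n)
    if f: cv2.imwrite('pics/'+f,im[:,:,::-1])
    return im,d,P
def pts(d,P):
    K=P['intrinsics'];E=np.array(P['extrinsics']);v,u=np.mgrid[:480,:640]
    c=np.stack([(u-K[0][2])/K[0][0]*d,(v-K[1][2])/K[1][1]*d,d],-1)
    w=c@E[:3,:3].T+E[:3,3]; w[d==0]=np.nan
    return w
E
python3 - <<'E'
from h import *
s=get_state();print(s['time'],s['position'],s['tool_rot'])
for n in('scene','side'):
    im,d,P=snap(n,n+'0.png');np.savez(n+'0.npz',im=im,w=pts(d,P));print(n,np.round(P['extrinsics'],3).tolist())
E
```

```text
0.0 [ 6.49453072e-01 -7.96011690e-05  2.35425689e-01] [-2.22050866 -2.22049109  0.00232989]
scene [[0.598, -0.319, 0.735, -0.404], [-0.801, -0.257, 0.54, -0.819], [0.017, -0.912, -0.41, 0.65], [0.0, 0.0, 0.0, 1.0]]
side [[-0.996, -0.029, 0.087, 0.464], [-0.09, 0.498, -0.862, 1.114], [-0.019, -0.867, -0.499, 0.797], [0.0, 0.0, 0.0, 1.0]]
```

View pics/scene0.png

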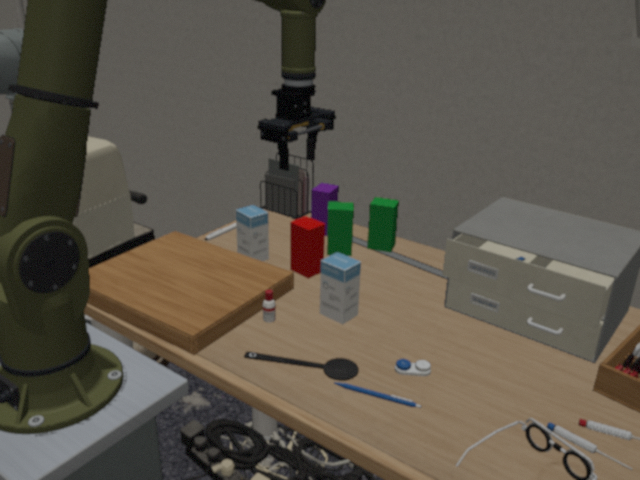

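View pics/side0.png

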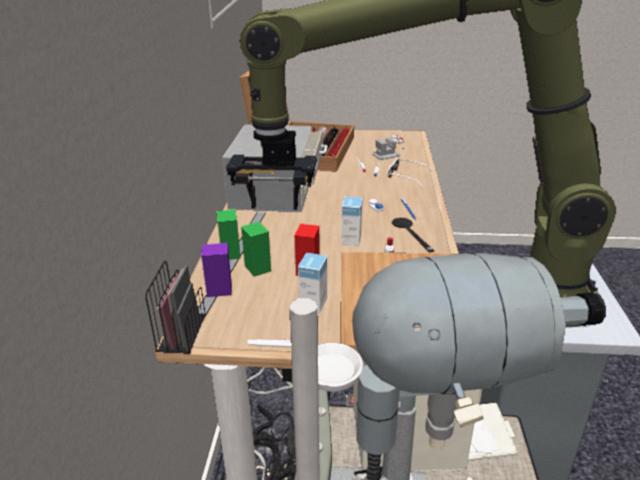

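The scene view shows the pale blue/white cartons at about (252,235) on the left and (340,287) on the right. The red, green and purple look-alikes stand beyond or between them. The drops are at (268,307), the contact case is at (413,367), and the white torch is at (270,343) in the side view. I'll measure these now.

Run:
```python
from h import *
W=[];C=[]
for n in('scene','side'):
    z=np.load(n+'0.npz');w=z['w'];im=z['im'];h=cv2.cvtColor(im,cv2.COLOR_RGB2HSV)
    m=np.isfinite(w[...,2])&(w[...,0]>.3)&(w[...,0]<1.1)&(abs(w[...,1])<.5)
    t=m&(w[...,2]>.110)&(w[...,2]<.13)&~((w[...,0]>.5)&(w[...,1]<-.39))
    k,l,st,c=cv2.connectedComponentsWithStats(t.astype(np.uint8))
    for i in range(1,k):
        if st[i,4]<40: continue
        q=l==i;p=w[q];r=cv2.minAreaRect((p[:,:2]*1000).astype(np.float32))
        print(n,'top',np.median(im[q],0),'rect',np.round(r[0]),np.round(r[1]),round(r[2],1),'z',np.round(np.median(p[:,2]),4),st[i,4])
    # small things z .006-.1
    t=m&(w[...,2]>.007)&(w[...,2]<.105)&~((w[...,0]>.5)&(w[...,1]<-.38))
    k,l,st,c=cv2.connectedComponentsWithStats(t.astype(np.uint8))
    for i in range(1,k):
        if st[i,4]<40: continue
        q=l==i;p=w[q];r=cv2.minAreaRect((p[:,:2]*1000).astype(np.float32))
        print(n,'obj',c[i].round(),np.median(im[q],0),np.round(r[0]),np.round(r[1]),round(r[2],1),'zmax',np.round(p[:,2].max(),3))
    # tape: grey on desk
    t=m&(abs(w[...,2])<.008)&(h[...,1]<50)&(h[...,2]>70)&(w[...,0]>.55)
    k,l,st,c=cv2.connectedComponentsWithStats(t.astype(np.uint8))
    for i in range(1,k):
        if st[i,4]<30: continue
        p=w[l==i];f=cv2.minAreaRect((p[:,:2]*1000).astype(np.float32))
        print(n,'grey',c[i].round(),np.round(f[0]),np.round(f[1]),round(f[2],2),st[i,4],'z',p[:,2].mean().round(4))
```

```text
scene top [94. 91. 86.] rect [910. 377.] [244.  34.] 84.1 z 0.1207 348
scene top [94. 92. 86.] rect [881. -73.] [570.  74.] 89.8 z 0.1203 1386
scene top [51. 52. 49.] rect [823. 183.] [ 37. 116.] 13.1 z 0.1194 247
scene top [ 90.  41. 105.] rect [792.  22.] [69. 53.] 9.4 z 0.1212 287
scene top [89. 86. 76.] rect [381. 363.] [162.  14.] 8.3 z 0.1197 419
scene top [ 27. 106.  50.] rect [ 800. -146.] [57. 62.] 15.6 z 0.1212 324
scene top [ 29. 107.  51.] rect [714. -79.] [61. 60.] 35.4 z 0.1213 328
scene top [ 94. 122. 135.] rect [557.  62.] [67. 55.] 77.9 z 0.1212 365
scene top [142.  18.  16.] rect [583. -79.] [69. 57.] 77.9 z 0.1211 417
scene top [ 95. 128. 144.] rect [ 475. -241.] [66. 55.] 85.5 z 0.121 577
scene obj [340. 224.] [91. 88. 83.] [710. 100.] [829. 475.] 85.6 zmax 0.105
scene obj [110. 224.] [88. 85. 76.] [421. 380.] [242.  53.] 22.4 zmax 0.105
scene obj [217. 269.] [133. 102.  68.] [481.  46.] [410. 361.] 90.0 zmax 0.105
scene obj [412. 366.] [124.  124.5 122.5] [ 401. -448.] [31. 60.] 28.5 zmax 0.02
scene obj [393. 397.] [ 71.  88. 114.] [ 309. -456.] [11. 88.] 11.2 zm
[... 1568 characters left out ...]
 [ 68. 224.] 10.0 zmax 0.105
side obj [361. 281.] [212. 160. 113.] [397.  39.] [199. 424.] 1.4 zmax 0.071
side obj [270. 342.] [243.  242.5 245. ] [642. 216.] [93. 16.] 1.1 zmax 0.02
side obj [355. 401.] [123. 118. 108.] [457. 403.] [ 1. 60.] 7.2 zmax 0.104
side grey [203. 231.] [ 910. -286.] [  7. 420.] 0.2 204 z -0.0004
side grey [258. 215.] [ 764. -368.] [40. 84.] 9.76 102 z 0.0039
side grey [241. 246.] [ 781. -185.] [ 7. 87.] 14.07 42 z 0.0032
side grey [232. 263.] [783. -95.] [21. 52.] 12.36 64 z 0.0035
side grey [208. 303.] [810.  82.] [69. 26.] 87.4 125 z 0.0034
side grey [201. 309.] [821.  99.] [11. 49.] 19.18 34 z 0.0032
side grey [120. 392.] [911. 341.] [318.   4.] 89.94 541 z -0.0
```

arm_command(motion=[[25,16,-33,0,7],[25,32,-66,0,14],[25,48,-99,0,21],[25,64,-132,0,28],[25,79,-164,0,35]])

```text
time: 0.52
position: [0.4839, 0.0797, 0.2359]
tool_rot: [-2.791, -1.442, 0.002]
ft_force: [0.1, 0.5, 1.1]
grip_width: 0.708
grip_force: 0.0
```

arm_command(motion=[[25,0,0,0,7],[25,0,0,0,14],[25,0,0,0,21],[25,0,0,0,28],[25,0,0,0,35]])

```text
time: 0.93
position: [0.4856, 0.079, 0.2363]
tool_rot: [3.095, 0.536, -0.001]
ft_force: [-0.0, -0.1, 0.5]
grip_width: 0.341
grip_force: 0.0
```

arm_command(motion=[[25,0,0,0,7],[25,0,0,0,14],[25,0,0,0,21],[25,0,0,0,28],[25,0,0,0,32.5]])

```text
time: 1.35
position: [0.4857, 0.0789, 0.2361]
tool_rot: [3.122, -0.351, -0.001]
ft_force: [0.1, -0.0, 0.0]
grip_width: 0.292
grip_force: 0.0
```

arm_command(motion=[[25,0,0,35,0],[25,0,0,70,0],[25,0,0,105,0],[25,0,0,131,0],[25,0,0,131,0]])

```text
time: 1.77
position: [0.4812, 0.078, 0.0998]
tool_rot: [3.12, -0.341, -0.017]
ft_force: [-1.7, 0.0, -0.8]
grip_width: 0.285
grip_force: 0.0
```

Run:
```python
from h import *
s=get_state();print(s['time'],s['position'],s['ft_force'])
for n in ('scene','side'):
    im,d,P=snap(n,n+'1.png');w=pts(d,P);h=cv2.cvtColor(im,cv2.COLOR_RGB2HSV)
    t=np.isfinite(w[...,2])&(w[...,2]>.112)&(w[...,2]<.13)&(h[...,0]>90)&(h[...,0]<112)&(h[...,1]>50)&(w[...,0]<.7)&(w[...,0]>.4)
    k,l,st,c=cv2.connectedComponentsWithStats(t.astype(np.uint8))
    for i in range(1,k):
        if st[i,4]>40:
            p=w[l==i];r=cv2.minAreaRect((p[:,:2]*1000).astype(np.float32));print(n,np.round(r[0]),np.round(r[1]),round(r[2],1),p[:,:2].mean(0).round(4))
```

```text
1.7667 [0.48119787 0.07800217 0.09980713] [-1.66544338  0.00550898 -0.75590967]
scene [555.  39.] [53. 28.] 9.3 [0.5533 0.0375]
scene [ 474. -243.] [62. 54.] 86.4 [ 0.4707 -0.2446]
side [561.  63.] [67. 47.] 83.2 [0.5647 0.0707]
```

arm_command(motion=[[25,15,0,0,0],[25,30,0,0,0],[25,40,0,0,0],[25,48,0,0,0],[25,56,0,0,0]])

```text
time: 2.28
position: [0.5421, 0.0669, 0.107]
tool_rot: [-3.122, 0.342, -0.003]
ft_force: [0.3, 0.7, -0.3]
grip_width: 0.286
grip_force: 0.1
```

arm_command(motion=[[25,8,0,0,0],[25,16,0,0,0],[25,24,0,0,0],[25,32,0,0,0],[25,40,0,0,0]])

```text
time: 2.7
position: [0.5804, 0.058, 0.1055]
tool_rot: [3.123, -0.342, -0.0]
ft_force: [-0.2, -0.1, -0.6]
grip_width: 0.288
grip_force: 0.0
```

Run:
```python
from h import *
s=get_state();print(s['time'],s['position'],s['ft_force'])
snap('side','side2.png')
```

```text
2.7 [0.58040239 0.05804595 0.10547718] [-0.20151547 -0.06897568 -0.55757253]
```

View pics/side2.png

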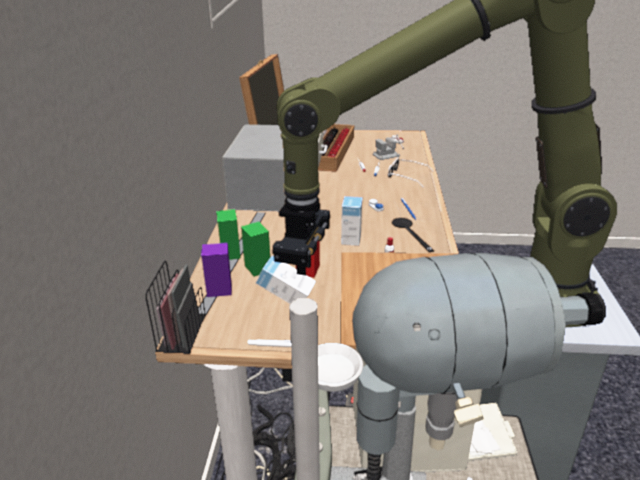

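The left carton is falling at about (285,280). I'll let it settle and raise the hand.

arm_command(motion=[[25,0,0,-30,0],[25,0,0,-60,0],[25,-20,0,-90,0],[25,-40,0,-110,-4],[25,-60,0,-110,-7.8]])

```text
time: 3.17
position: [0.5233, 0.0718, 0.2207]
tool_rot: [-3.137, 0.124, -0.013]
ft_force: [0.1, -0.5, 0.8]
grip_width: 0.286
grip_force: 0.0
```

```bash
cat > loc.py <<'E'
from h import *
def lying(n,box,f=None):
    im,d,P=snap(n,f);w=pts(d,P)
    x0,x1,y0,y1=box
    m=(w[...,0]>x0)&(w[...,0]<x1)&(w[...,1]>y0)&(w[...,1]<y1)
    h=cv2.cvtColor(im,cv2.COLOR_RGB2HSV)
    t=m&(w[...,2]>.040)&(w[...,2]<.06)&~((h[...,1]>150))
    k,l,st,c=cv2.connectedComponentsWithStats(t.astype(np.uint8))
    for i in range(1,k):
        if st[i,4]>100:
            p=w[l==i];r=cv2.minAreaRect((p[:,:2]*1000).astype(np.float32))
            print(n,'z',np.median(p[:,2]).round(4),'c',np.round(r[0],1),np.round(r[1],1),round(r[2],1),st[i,4]);print(cv2.boxPoints(r).round().tolist())
E
python3 - <<'E'
from loc import *
s=get_state();print(s['time'],s['position'],s['tool_rot'])
for n in('side','scene'): lying(n,(.5,.78,-.03,.15),n+'3.png')
E
```

```text
3.1667 [0.52333957 0.07180488 0.22070183] [-3.13742344  0.12420032 -0.01303911]
side z 0.0523 c [645.1  44. ] [ 68.8 122. ] 76.3 974
[[578.0, 25.0], [696.0, -4.0], [713.0, 63.0], [594.0, 92.0]]
scene z 0.0516 c [641.9  44.9] [ 69.3 123. ] 81.1 515
[[576.0, 20.0], [697.0, 1.0], [708.0, 70.0], [587.0, 89.0]]
```

View pics/scene3.png

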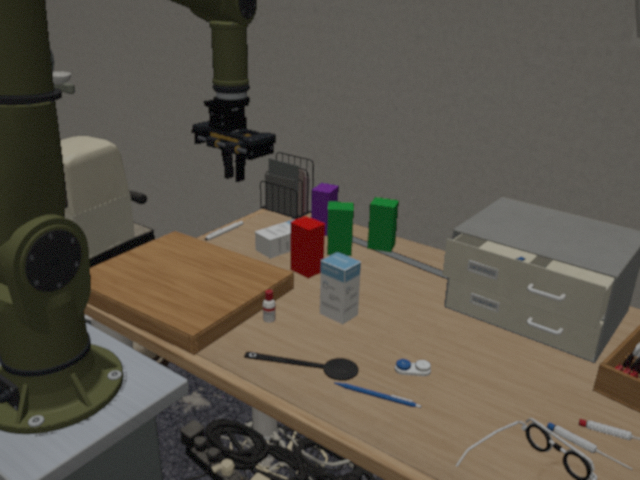

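The left carton lies flat (top face z≈0.051) at about (275,240). Its underside end looks blank. Next is the right carton.

arm_command(motion=[[25,-12,40,0,0],[25,-24,79,0,0],[25,-36,118,0,0],[25,-48,157,0,0],[25,-48,157,0,0]])

```text
time: 3.68
position: [0.4575, -0.0904, 0.2152]
tool_rot: [3.134, -0.149, -0.003]
ft_force: [0.1, -0.6, 0.7]
grip_width: 0.287
grip_force: 0.0
```

arm_command(motion=[[25,-12,40,0,0],[25,-24,79,0,0],[25,-36,118,0,0],[25,-47,157,0,0],[25,-47,157,0,0]])

```text
time: 4.1
position: [0.3969, -0.2425, 0.2155]
tool_rot: [3.134, -0.149, -0.002]
ft_force: [-0.7, -0.6, 0.1]
grip_width: 0.29
grip_force: 0.0
```

Run:
```python
from h import *
s=get_state();print(s['time'],s['position'],s['tool_rot'])
for n in('scene','side'):
    im,d,P=snap(n);w=pts(d,P)
    if n=='scene': cv2.imwrite('pics/c3.png',cv2.resize(im[200:350,190:400,::-1],None,fx=3.5,fy=3.5,interpolation=cv2.INTER_CUBIC))
    h=cv2.cvtColor(im,cv2.COLOR_RGB2HSV)
    t=(w[...,2]>.112)&(w[...,2]<.13)&(w[...,0]<.55)&(w[...,0]>.42)&(w[...,1]<-.19)&(w[...,1]>-.3)&(h[...,0]>90)&(h[...,0]<112)&(h[...,1]>50)
    p=w[t]
    if len(p)>20:r=cv2.minAreaRect((p[:,:2]*1000).astype(np.float32));print(n,r,len(p))
```

```text
4.1 [ 0.39685985 -0.24245592  0.21548106] [ 3.13411487e+00 -1.49278660e-01 -2.21005012e-03]
scene ((472.12554931640625, -242.72299194335938), (61.989871978759766, 54.39138412475586), 82.41621398925781) 456
side ((475.7707214355469, -237.59156799316406), (63.71107482910156, 47.567440032958984), 87.31272888183594) 219
```

View pics/c3.png

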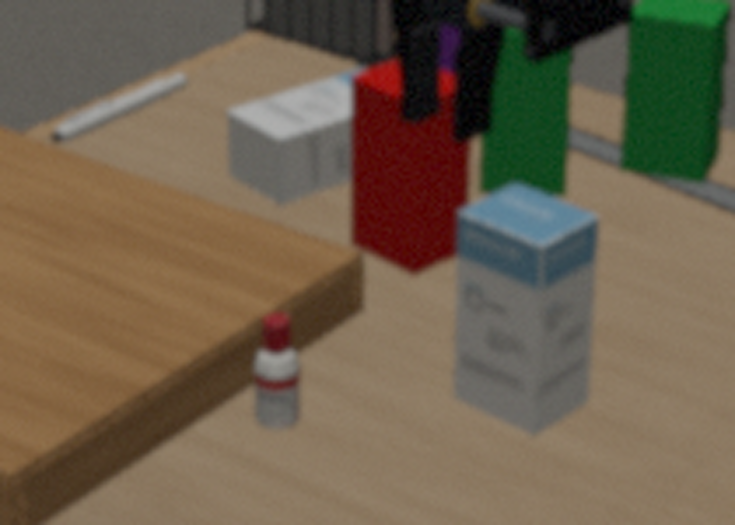

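The left carton's underside, at (250,165) in the crop, is blank, so the stamp should be on the right one. I'll lower behind it and tip it.

arm_command(motion=[[25,0,-5,35,0],[25,0,-8,70,0],[25,0,-8,100,0],[25,0,-8,110,0],[25,0,-8,110,0]])

```text
time: 4.62
position: [0.4, -0.2239, 0.1029]
tool_rot: [-3.137, 0.126, 0.009]
ft_force: [0.1, 1.3, -0.6]
grip_width: 0.285
grip_force: 0.0
```

arm_command(motion=[[25,15,0,0,0],[25,30,0,0,0],[25,40,0,0,0],[25,48,0,0,0],[25,56,0,0,0]])

```text
time: 5.03
position: [0.4586, -0.2306, 0.1067]
tool_rot: [3.138, -0.128, 0.002]
ft_force: [-0.5, 0.3, 0.2]
grip_width: 0.291
grip_force: 0.1
```

arm_command(motion=[[25,8,0,0,0],[25,16,0,0,0],[25,24,0,0,0],[25,32,0,0,0],[25,40,0,0,0]])

```text
time: 5.45
position: [0.4978, -0.2339, 0.1056]
tool_rot: [-3.139, 0.129, 0.0]
ft_force: [-0.6, -0.9, 0.7]
grip_width: 0.285
grip_force: 0.0
```

Run:
```python
from loc import *
s=get_state();print(s['time'],s['position'],s['ft_force'])
im,d,P=snap('side','s4.png');w=pts(d,P)
t=(w[...,0]>.43)&(w[...,0]<.68)&(w[...,1]<-.18)&(w[...,1]>-.33)&(w[...,2]>.02)&(w[...,2]<.15)
p=w[t];print(len(p),p.min(0),p.max(0))
```

```text
5.45 [ 0.49777079 -0.2339456   0.10555719] [-0.63082607 -0.91349541  0.70547291]
1183 [ 0.47488213 -0.28287563  0.02042473] [ 0.60674489 -0.20113177  0.13716224]
```

arm_command(motion=[[25,8,0,0,0],[25,8,0,0,0],[25,0,0,-20,0],[25,-40,0,-40,0],[25,-75,0,-60,0]])

```text
time: 5.92
position: [0.4229, -0.2274, 0.1645]
tool_rot: [-3.139, 0.127, 0.004]
ft_force: [-0.9, -1.4, 1.2]
grip_width: 0.29
grip_force: 0.0
```

Run:
```python
from loc import *
s=get_state();print(s['time'],s['position'],s['tool_rot'])
for n in('side','scene'): lying(n,(.46,.7,-.33,-.17),n+'5.png')
im,d,P=snap('scene');w=pts(d,P)
cv2.imwrite('pics/c5.png',cv2.resize(im[190:400,220:480,::-1],None,fx=2.8,fy=2.8,interpolation=cv2.INTER_CUBIC))
q=w[298:306,266:272].reshape(-1,3);print('drops',np.nanmedian(q,0).round(3))
```

```text
5.9167 [ 0.42293082 -0.22743714  0.16445283] [-3.13903052  0.12670003  0.00360333]
side z 0.0527 c [ 564.5 -245.7] [ 70.5 121.2] 85.7 495
[[501.0, -276.0], [622.0, -285.0], [628.0, -215.0], [507.0, -206.0]]
scene z 0.0514 c [ 560.5 -248.7] [ 63.6 125.8] 85.3 1070
[[495.0, -275.0], [621.0, -286.0], [626.0, -222.0], [500.0, -212.0]]
drops [ 0.369 -0.149  0.046]
```

View pics/c5.png

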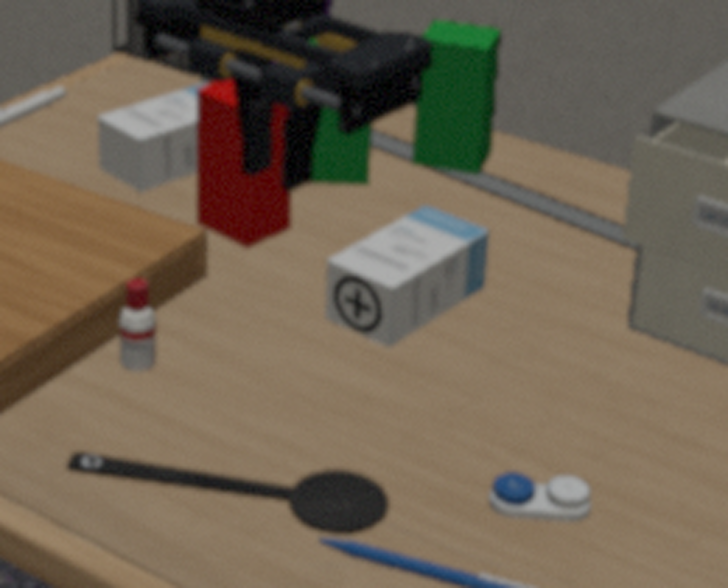

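The right carton lies with the ring-and-cross stamp facing the robot, at (357,303) in the crop, so it is the one to push. Next I'll measure the tape and the top end.

```bash
cat > tape.py <<'E'
from loc import *
def ray(P,z):
    K=np.array(P['intrinsics']);E=np.array(P['extrinsics']);v,u=np.mgrid[:480,:640]
    r=np.stack([(u-K[0,2])/K[0,0],(v-K[1,2])/K[1,1],np.ones_like(u)*1.],-1)@E[:3,:3].T
    return E[:3,3]+r*((z-E[2,3])/r[...,2])[...,None]
def tape(n):
    im,d,P=snap(n);w=pts(d,P);g=ray(P,0);h=cv2.cvtColor(im,cv2.COLOR_RGB2HSV)
    m=(g[...,0]>.70)&(g[...,0]<.86)&(g[...,1]>-.36)&(g[...,1]<-.19)&(abs(w[...,2])<.012)&(h[...,1]<60)
    p=g[m];a=np.polyfit(p[:,1],p[:,0],1);r=p[:,0]-np.polyval(a,p[:,1])
    print(n,len(p),'slope',a[0].round(3),'x at -.26',np.polyval(a,-.26).round(4),'res',np.percentile(r,[2,98]).round(4))
    hb=ray(P,.05);q=(h[...,0]>90)&(h[...,0]<112)&(h[...,1]>50)&(w[...,0]>.55)&(w[...,0]<.85)&(w[...,1]>-.33)&(w[...,1]<-.19)&(w[...,2]>.045)&(w[...,2]<.058)
    if q.sum()>20:
        b=hb[q];print('  blue top face x max/min by y:',[(y,b[abs(b[:,1]-y)<.005][:,0].max().round(4)) for y in(-.23,-.24,-.25,-.26,-.27,-.28,-.29) if (abs(b[:,1]-y)<.005).any()], 'n',q.sum(), cv2.minAreaRect((b[:,:2]*1000).astype(np.float32)))
E
python3 - <<'E'
from tape import *
for n in('scene','side'): tape(n)
E
```

```text
scene 371 slope 0.056 x at -.26 0.7717 res [-0.0624  0.0205]
  blue top face x max/min by y: [(-0.23, np.float64(0.6227)), (-0.24, np.float64(0.6214)), (-0.25, np.float64(0.6214)), (-0.26, np.float64(0.6201)), (-0.27, np.float64(0.6201)), (-0.28, np.float64(0.6161)), (-0.29, np.float64(0.6057))] n 134 ((609.628173828125, -256.7868347167969), (67.24163818359375, 25.89362144470215), 76.15006256103516)
side 62 slope 0.181 x at -.26 0.7813 res [-0.0141  0.0128]
  blue top face x max/min by y: [(-0.25, np.float64(0.6202)), (-0.26, np.float64(0.6208)), (-0.27, np.float64(0.6198)), (-0.28, np.float64(0.6175))] n 47 ((609.3670043945312, -264.91168212890625), (32.37852478027344, 21.771202087402344), 86.66707611083984)
```

arm_command(motion=[[25,30,4,30,0],[25,40,4,65,0],[25,40,4,105,0],[25,40,4,137,0],[25,40,4,137,0]])

```text
time: 6.58
position: [0.4584, -0.2322, 0.02]
tool_rot: [-3.135, 0.126, 0.022]
ft_force: [-1.0, 0.4, -0.3]
grip_width: 0.288
grip_force: 0.0
```

arm_command(motion=[[25,10,6,0,0],[25,20,6,0,0],[25,32,6,0,0],[25,44,6,0,0],[25,56,6,0,0]])

```text
time: 7.0
position: [0.5211, -0.2458, 0.0293]
tool_rot: [3.138, -0.128, 0.004]
ft_force: [-0.2, 0.2, -0.7]
grip_width: 0.288
grip_force: 0.1
```

arm_command(motion=[[25,12,0,0,0],[25,24,0,0,0],[25,36,0,0,0],[25,48,0,0,0],[25,58,0,0,0]])

```text
time: 7.42
position: [0.5791, -0.2502, 0.0293]
tool_rot: [3.139, -0.127, 0.004]
ft_force: [-0.5, -0.1, 0.9]
grip_width: 0.289
grip_force: 0.2
```

```bash
cat > rep.py <<'E'
from tape import *
s=get_state();print(s['time'],s['position'],s['tool_rot'],s['ft_force'])
for n in('scene','side'): lying(n,(.5,.82,-.35,-.19),f"{n}_{s['time']:.1f}.png");tape(n)
E
python3 rep.py
python3 - <<'E'
import cv2,glob
f=sorted(glob.glob('pics/scene_*.png'))[-1];im=cv2.imread(f)
cv2.imwrite('pics/c6.png',cv2.resize(im[200:320,300:480],None,fx=4,fy=4,interpolation=cv2.INTER_CUBIC))
E
```

```text
7.4167 [ 0.57913525 -0.25022315  0.02934074] [ 3.13858483 -0.12737511  0.00404168] [-0.53686876 -0.08013265  0.89232955]
scene z 0.0502 c [ 592.2 -252.7] [60.4 58.1] 89.0 279
[[563.0, -282.0], [621.0, -283.0], [622.0, -223.0], [564.0, -222.0]]
scene 207 slope 0.118 x at -.26 0.7706 res [-0.0604  0.0199]
side z 0.0528 c [ 667.4 -253.6] [70.3 92.3] 84.3 408
[[618.0, -284.0], [710.0, -293.0], [717.0, -223.0], [625.0, -214.0]]
side 71 slope 0.089 x at -.26 0.7686 res [-0.0672  0.0211]
  blue top face x max/min by y: [(-0.23, np.float64(0.7105)), (-0.24, np.float64(0.7103)), (-0.25, np.float64(0.7112)), (-0.26, np.float64(0.7102)), (-0.27, np.float64(0.7091)), (-0.28, np.float64(0.7071)), (-0.29, np.float64(0.708))] n 87 ((699.934814453125, -254.70669555664062), (67.70191955566406, 21.858749389648438), 85.7898941040039)
```

View pics/c6.png

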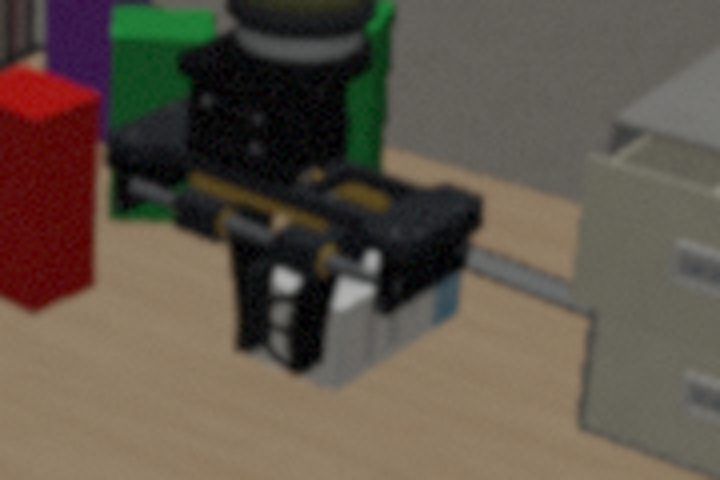

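The two fingers are pushing squarely on the stamped end at (290,320) in the crop, and the tape is ahead. A robust tape fit from the initial images comes next.

Run:
```python
from tape import *
for n in('scene','side'):
    z=np.load(n+'0.npz');im=z['im'];w=z['w'];P=camera_params(n);g=ray(P,0);h=cv2.cvtColor(im,cv2.COLOR_RGB2HSV)
    m=(g[...,0]>.72)&(g[...,0]<.83)&(g[...,1]>-.36)&(g[...,1]<-.2)&(abs(w[...,2])<.015)&(h[...,1]<75)
    p=g[m];f=[.11,.8];
    for _ in range(15):
        r=p[:,0]-np.polyval(f,p[:,1]);k=abs(r-np.median(r))<.022;f=np.polyfit(p[k,1],p[k,0],1)
    r=p[k,0]-np.polyval(f,p[k,1])
    print(n,k.sum(),len(p),f.round(4),[np.polyval(f,y).round(4) for y in(-.23,-.26,-.29)],np.percentile(r,[1,5,50,95,99]).round(4))
```

```text
scene 397 444 [0.1584 0.8157] [np.float64(0.7793), np.float64(0.7745), np.float64(0.7698)] [-0.0183 -0.0154 -0.0006  0.0168  0.019 ]
side 93 220 [0.111  0.8174] [np.float64(0.7919), np.float64(0.7885), np.float64(0.7852)] [-0.0242 -0.0204 -0.0012  0.0175  0.0186]
```

Run:
```python
from tape import *
im2={n:get_image(n)[0] for n in('scene','side')}
for n in('scene','side'):
  P=camera_params(n);K=np.array(P['intrinsics']);T=np.linalg.inv(np.array(P['extrinsics']))
  for tag,im in(('init',np.load(n+'0.npz')['im']),('now',im2[n])):
    h=cv2.cvtColor(im,cv2.COLOR_RGB2HSV)
    for y in(-.23,-.26,-.29,-.32):
        xs=np.arange(.730,.822,.004);q=np.c_[xs,xs*0+y,xs*0,xs*0+1]@T.T
        u=(q[:,0]/q[:,2]*K[0,0]+K[0,2]).astype(np.float32)[None];v=(q[:,1]/q[:,2]*K[1,1]+K[1,2]).astype(np.float32)[None]
        S=cv2.remap(h[...,1],u,v,1)[0];V=cv2.remap(h[...,2],u,v,1)[0]
        print(n,tag,y,'px',u[0,11].round(),v[0,11].round(),' '.join(f'{int(a)}/{int(b)}' for a,b in zip(S,V)))
```

```text
scene init -0.23 px 405.0 260.0 73/141 77/140 78/137 77/139 75/140 74/140 76/137 75/129 69/111 37/96 5/93 5/99 3/103 5/102 8/99 20/95 49/107 72/123 78/132 80/137 80/137 79/137 79/136
scene init -0.26 px 417.0 264.0 76/139 78/139 77/139 78/137 77/138 77/138 78/131 66/112 42/93 11/89 5/97 5/103 4/102 7/99 21/97 49/109 76/123 79/133 77/138 75/137 78/138 80/136 81/136
scene init -0.29 px 428.0 268.0 79/138 80/139 82/136 80/137 79/137 79/130 73/114 43/96 14/93 3/99 5/103 4/102 3/99 16/94 46/99 71/116 77/132 81/136 79/139 77/140 76/140 77/139 79/136
scene init -0.32 px 440.0 271.0 80/137 79/139 78/139 76/137 77/135 73/120 49/101 11/89 4/95 3/103 5/104 3/101 18/98 43/103 55/110 51/109 45/102 37/100 35/98 36/100 37/97 37/99 35/99
scene now -0.23 px 405.0 260.0 76/11 100/13 42/15 83/21 69/21 38/21 51/24 67/22 54/22 36/24 47/24 49/27 49/27 45/28 60/28 36/24 31/26 39/28 38/30 52/31 46/35 31/33 45/32
scene now -0.26 px 417.0 264.0 42/29 45/27 107/22 80/18 84/18 80/19 37/13 36/17 44/22 17/38 7/59 6/83 4/98 6/102 23/102 52/113 75/127 79/137 77/142 77/142 78/143 76/142 80/140
scene now -0.29 px 428
[... 1264 characters left out ...]
1 167/91 165/91 155/91 75/104 32/117 65/126 115/109 165/98 167/98 163/98 164/98 169/96
side now -0.26 px 248.0 234.0 160/93 170/94 167/106 169/128 163/140 164/162 163/181 163/184 160/190 161/193 165/177 164/139 162/98 166/89 170/90 134/100 77/159 75/215 74/168 115/105 176/96 166/98 166/98
side now -0.29 px 250.0 229.0 160/190 166/190 162/188 162/189 162/188 164/187 163/188 162/187 161/189 160/191 162/189 163/189 161/189 164/190 162/192 163/189 176/152 121/115 74/178 70/226 78/179 136/107 175/96
side now -0.32 px 252.0 224.0 21/197 68/221 74/213 77/187 121/193 158/194 165/190 164/189 163/191 164/188 159/192 157/187 145/181 107/178 84/192 71/193 69/203 74/217 72/223 68/226 70/227 73/214 73/146
```

arm_command(motion=[[25,10,0,0,0],[25,20,0,0,0],[25,30,0,0,0],[25,39,0,0,0],[25,46,0,0,0]])

```text
time: 8.13
position: [0.6227, -0.2543, 0.0279]
tool_rot: [-3.139, 0.129, -0.0]
ft_force: [-0.2, -0.3, 0.5]
grip_width: 0.282
grip_force: 0.2
```

arm_command(motion=[[25,4,0,0,0],[25,8,0,0,0],[25,11,0,0,0],[25,13,0,0,0],[25,13,0,0,0]])

```text
time: 8.55
position: [0.6355, -0.2553, 0.0277]
tool_rot: [3.139, -0.129, 0.0]
ft_force: [-0.7, -0.5, -0.4]
grip_width: 0.286
grip_force: 0.0
```

arm_command(motion=[[25,-15,0,0,0],[25,-45,0,0,0],[25,-80,0,0,0],[25,-115,0,0,0],[25,-115,0,0,0]])

```text
time: 8.97
position: [0.5111, -0.2456, 0.0256]
tool_rot: [-3.136, 0.135, 0.016]
ft_force: [-1.3, 0.5, -1.1]
grip_width: 0.289
grip_force: 0.0
```

```bash
python3 rep.py
python3 - <<'E'
import cv2,glob
f=sorted(glob.glob('pics/scene_*.png'))[-1];im=cv2.imread(f)
cv2.imwrite('pics/c7.png',cv2.resize(im[200:320,300:480],None,fx=4,fy=4,interpolation=cv2.INTER_CUBIC))
E
```

```text
8.9667 [ 0.51112172 -0.24558589  0.02559818] [-3.13596725  0.13524394  0.01603722] [-1.25250256  0.4825201  -1.09635248]
scene z 0.0517 c [ 708.6 -259. ] [ 64.9 120.6] 85.0 633
[[646.0, -286.0], [766.0, -297.0], [772.0, -232.0], [651.0, -221.0]]
scene 184 slope -0.173 x at -.26 0.7515 res [-0.0507  0.0753]
  blue top face x max/min by y: [(-0.23, np.float64(0.7595)), (-0.24, np.float64(0.7653)), (-0.25, np.float64(0.7649)), (-0.26, np.float64(0.7629)), (-0.27, np.float64(0.762)), (-0.28, np.float64(0.7616)), (-0.29, np.float64(0.7597))] n 96 ((753.5023193359375, -265.69720458984375), (62.3112678527832, 20.058435440063477), 85.23113250732422)
side z 0.0527 c [ 706.2 -259.3] [ 69.3 122.1] 83.6 537
[[642.0, -287.0], [763.0, -301.0], [771.0, -232.0], [649.0, -218.0]]
side 40 slope 0.184 x at -.26 0.7574 res [-0.0603  0.0568]
  blue top face x max/min by y: [(-0.24, np.float64(0.764)), (-0.25, np.float64(0.7651)), (-0.26, np.float64(0.7644)), (-0.27, np.float64(0.7637)), (-0.28, np.float64(0.7629)), (-0.29, np.float64(0.7611))] n 70 ((753.361328125, -266.28521728515625), (62.677207946777344, 21.564743041992188), 85.97885131835938)
```

View pics/c7.png

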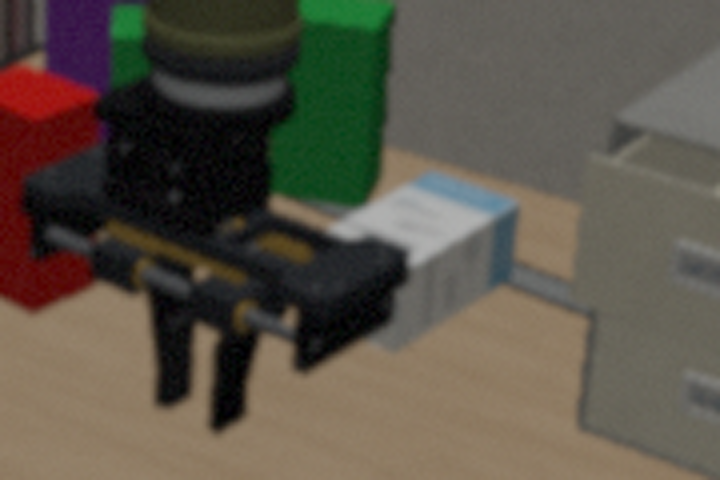

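The top end reaches x≈0.766 and the tape's middle is x≈0.7745, so it is about 8 mm short of centre, as the crop at (515,265) also suggests. I'll nudge it 8 mm more.

arm_command(motion=[[25,30,0,0,0],[25,60,0,0,0],[25,85,0,0,0],[25,100,0,0,0],[25,108,0,0,0]])

```text
time: 9.58
position: [0.6323, -0.2539, 0.0278]
tool_rot: [3.139, -0.125, 0.004]
ft_force: [-0.1, 0.2, -0.5]
grip_width: 0.286
grip_force: 0.0
```

arm_command(motion=[[25,4,0,0,0],[25,8,0,0,0],[25,12,0,0,0],[25,15,0,0,0],[25,15,0,0,0]])

```text
time: 10.0
position: [0.6434, -0.256, 0.0279]
tool_rot: [3.139, -0.129, 0.001]
ft_force: [0.2, 0.3, -0.1]
grip_width: 0.288
grip_force: 0.0
```

arm_command(motion=[[25,-15,0,0,0],[25,-45,0,0,0],[25,-80,0,-10,0],[25,-115,0,-45,0],[25,-120,0,-85,0]])

```text
time: 10.42
position: [0.5164, -0.2452, 0.1042]
tool_rot: [-3.135, 0.133, 0.019]
ft_force: [0.1, 0.7, 1.1]
grip_width: 0.286
grip_force: 0.0
```

arm_command(motion=[[25,0,0,-30,0],[25,0,0,-60,0],[25,0,0,-80,0],[25,0,0,-80,0],[25,0,0,-80,0]])

```text
time: 10.83
position: [0.5251, -0.2466, 0.1895]
tool_rot: [3.138, -0.129, 0.005]
ft_force: [0.3, -0.1, -0.5]
grip_width: 0.285
grip_force: 0.0
```

```bash
python3 rep.py
python3 - <<'E'
from loc import *
f='pics/c8.png'
im,d,P=snap('scene');cv2.imwrite(f,cv2.resize(im[180:390,220:480,::-1],None,fx=2.8,fy=2.8,interpolation=cv2.INTER_CUBIC))
lying('side',(.5,.78,-.03,.15))
E
```

```text
10.8333 [ 0.52514732 -0.24663403  0.18949832] [ 3.13809811 -0.1294106   0.00527299] [ 0.28436246 -0.06061066 -0.48503465]
scene z 0.0516 c [ 713.  -261.1] [ 63.  129.3] 85.5 863
[[646.0, -287.0], [775.0, -298.0], [780.0, -235.0], [651.0, -225.0]]
scene 189 slope -0.294 x at -.26 0.7455 res [-0.0474  0.0602]
  blue top face x max/min by y: [(-0.24, np.float64(0.7731)), (-0.25, np.float64(0.7726)), (-0.26, np.float64(0.7722)), (-0.27, np.float64(0.7702)), (-0.28, np.float64(0.7692)), (-0.29, np.float64(0.7673))] n 97 ((760.2162475585938, -267.9078063964844), (65.50433349609375, 23.09858512878418), 78.42960357666016)
side z 0.0527 c [ 714.4 -262.6] [ 73.1 122.9] 81.9 528
[[648.0, -290.0], [770.0, -307.0], [780.0, -235.0], [659.0, -218.0]]
side 42 slope 0.33 x at -.26 0.7503 res [-0.0559  0.0799]
  blue top face x max/min by y: [(-0.24, np.float64(0.7725)), (-0.25, np.float64(0.7736)), (-0.26, np.float64(0.773)), (-0.27, np.float64(0.7723)), (-0.28, np.float64(0.7705)), (-0.29, np.float64(0.7698))] n 78 ((761.8780517578125, -265.9854431152344), (62.94068908691406, 21.44428062438965), 86.2422866821289)
side z 0.0523 c [645.7  43.4] [ 68.1 123.7] 76.2 985
[[577.0, 25.0], [698.0, -4.0], [714.0, 62.0], [594.0, 91.0]]
```

View pics/c8.png

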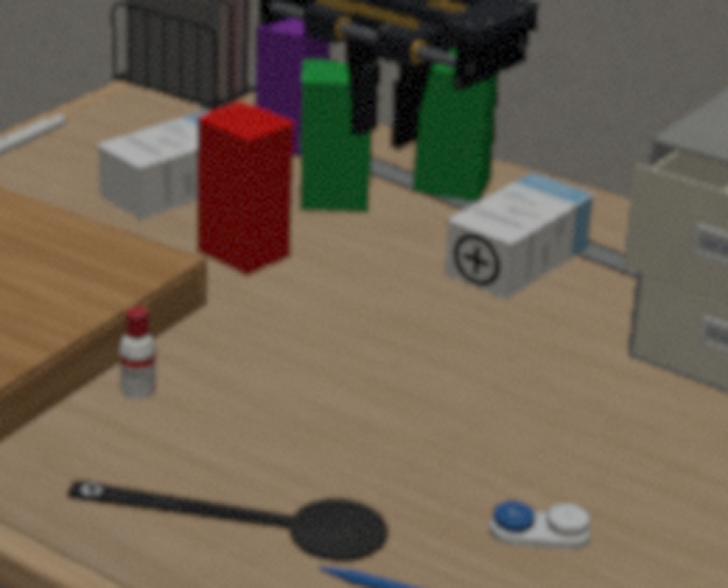

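The stamped carton lies with its top end at x≈0.774, on the tape's middle, near (590,245) in the crop. The other carton lies short of the line, the small things are undisturbed and the arm is clear, so I'm handing in.

```bash
python3 -c "from bench import *; print(close_job())"
```

```text
the job is handed in; nothing more can be done
None
```

Both cartons were tipped over backwards, left then right; the stamped right one was pushed until its top edge measured within about 1 mm of the tape's middle, the left one stays short of the line, and the job is handed in (no verdict was returned).

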